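Clip the seed scoop onto its snap hook

ROBOT

A 7-joint arm with a two-finger parallel gripper is mounted at the origin on the work surface. World frame = base frame: x ahead of the robot, y to its left, z up, the work surface at z = 0. Lengths are in m, angles in rad, forces in N, time in s.
With the tool pointing down it reaches from about 0.35 to 0.9 m from the base axis. Payload 19.9 kg.
Tool frame: the origin (TCP) lies midway between the tips of the shut fingers; the grasp point (between the pads) lies grasp_offset behind it (grasp_offset is the distance from the TCP to the grasp point, in m); z points along the fingers, x is the direction in which the jaws open and shut, and the axes are right-handed (so a half turn about z gives the same grasp; the last joint's range is limited). The gripper opens to 94 mm and grips with 3 to 60 N. Pads are 16 mm wide; open, the fingers measure 119 mm over their backs; the gripper's body (75 mm by 177 mm) begins 78 mm behind the grasp point.
Start: joints at [-1.389, 0.417, -0.01, 1.614, 0.005, 1.111, -0.053], TCP at [0.138, 0.61, 0.205] pointing down, gripper open.
Joint ranges: [-2.81, 2.81], [-0.39, 2.02], [-1.27, 1.25], [0.06, 2.57], [-1.19, 4.33], [0.19, 2], [-2.82, 2.82]. Speed limits (rad/s): [1.89, 1.89, 2.39, 2.39, 3.01, 3.01, 3.01].

INTERFACE

Orientations are given as a rotation vector (axis times angle).
In Python, from plant import * gives the robot as it stands. The module is installed in compiled form; this text tells all that it offers.
- The arm moves only by the tool send_rows, never from a script. Its argument "plan" is a list of rows, each a list of 3 entries, a list of its own where there are three numbers: the shift along the tool's x, y, z in m, then the turn about the tool's z in rad, then the opening in per cent of the stroke, from 0 (shut) to 100 (fully open). A call has 1 to 8 rows; each row shifts and turns the pose as measured when the row begins, along the tool's axes as they then stand; what a row does not reach is not made up. A row lasts 1/8 s, in which the tool goes at most 62.5 mm and 10.7 degrees, less where a joint would pass 70% of its speed; a pose out of reach is approached as far as the arm can. A call with a gripper value outside its range is refused whole. The fingers move at their own pace and stop on an object; "force" is the grip in N (left out, the last holds). Time passes only in rows, so rows that do not move let the fingers close. It gives the time, the measured TCP pose, the force and the opening at its end, in the units of the state.
- get_state(): the state, without advancing time (a new reading comes with each control period).
- grab_frame(name): name is "side" or "top"; returns a dict with "frame" (420x560x3 uint8, red, green, blue), "depth" (420x560 float32, m along the optical axis (not along the pixel's ray), 0 where there is no reading), "fx", "fy", "cx", "cy" (pixels), "dist_coeffs" ([k1, k2, p1, p2, k3] as OpenCV has them; the pictures are not rectified), "R" (3x3) and "t" (3): a world point X has camera coordinates R X + t. Camera axes: x right, y down, z forward; pixel columns grow to the right and rows downward; lengths in m; the calibration is good to about 2 mm. A picture is of the moment at which its call begins.
- close_job(): hands the job in, once; it reports no verdict.
The state is a dict: "clock": time; "qpos": joint angles; "dq": joint speeds; "tau": joint torques, N m; "eef_pos": TCP position; "orientation": TCP orientation; "contact_force": force on the tool from outside, world axes, zero at the start; "moment": the same for the moment, N m; "opening": finger opening in m.
Only numpy, scipy, OpenCV 4.12 (cv2) and the standard library are available. Lean on these libraries where they do the work, as an engineer would, in place of code of your own. Each camera call takes 0.05 s, during which the arm holds its last target.

TASK

Put the seed scoop away: pick it up from the desk and clip its ring onto the snap hook on the stand, pushing the sprung gate inward with the ring and letting it snap shut behind it. Press gently, with no more than about 10 N on the hook, then let go so that the scoop hangs still from the shut hook; leave the other things on the desk where they are.

Things in the scene. Friction and masses are not known exactly. Their poses are not given: they have to be found in the camera images.
- scoop: Seed scoop, 163 mm long, 70 to 120 g, lying on the desk. Origin: under the middle of its wooden handle, a bar 80 mm long (x), 14 wide (y), 22 high (z, up). At the handle's +x end is a rigid steel ring; at the -x end an open aluminium bowl 46 x 36 x 20 mm, 40 to 86 mm behind the origin. Grip the handle across y. It is the thing to put away.
- ring (a point): Centre of the scoop's ring, 57 mm along +x and 11 mm up from the scoop's origin. Round steel bar 5 mm thick, 39 mm outer and 29 mm inner diameter, lying level in the scoop's x-y plane; axes as the scoop's.
- post: Fixed hook stand: foot 110 x 90 x 12 mm, post 16 mm thick, 274 mm high. Origin on the desk at the post's axis, z up. A level rod through its clamp (242 mm up) points to -x, roughly at the robot, and carries a steel snap hook at its front end, in the stand's x-z plane (y = 0). The rod is clamped and does not slip below 60 N.
- nose_about (a point): Point on the stand 140 mm in front of the post's axis, 222 mm up, axes as the stand's. The hook's nose tip is at this height and y, but up to 28 mm nearer or farther along x: how far the rod sticks out is NOT reported and must be felt or seen. Hook: J of 6 mm bar, nose upright, inner bottom 23 mm below the tip, shank 24 mm behind, top 51 mm above. A flat rubber backstop hangs below the shank.
- gate (a joint): Swing of the hook's sprung brass gate: 0 shut, 0.27 rad inward (+x) at its hard stop. 4 mm bar hung from a hinge 42 mm above the nose tip to 3 mm below it, 5.5 mm behind the nose. Pressed 10 mm above the nose tip by the ring: 2 to 4 N, then the stop; there the ring's bar is about 4 mm farther in than it needs to pass down behind the nose. Once the bar is below it, it snaps shut.
- brush: flat handled cleaning brush, 150 mm long, lying on the desk along its x; no ring; leave it
- stamp: hand stamp with round wooden handle, 50 x 32 x 63 mm, origin under its middle; leave it
- packets: banded bundle of seed packets, 70 x 50 x 33 mm, origin under its middle; leave it
- pot: open white pot, 64 mm across, 45 mm high, origin under its middle; leave it
- calculator: desk calculator, 140 x 85 x 18 mm, origin under its middle; leave it
- bottle: small white bottle, 44 mm across, 100 mm high, origin under its middle; leave it
- pencil: round pencil, 8 mm thick, about 150 mm long, lying along its x; leave it
Things that resemble listed ones, but are neither listed nor needed, are in the scene too. What is shaped like the scoop but red, turquoise or yellow is not meant.

How it is judged:
By the outcome, as a careful person would: the job done as asked, in the order asked, and still so for the second after the job is handed in, with the robot touching nothing.
It also fails if it takes over 61 s, if anything falls off the work surface, if the arm or the gripper's body presses on something with over 40 N, if the wrist force passes 120 N, or if a joint passes its speed limit or range.

## Working session

There is one attempt and no reset: what is moved stays moved. The work goes in short steps, Python scripts to look and compute and a tool call to move; the robot and the scene stay as the last step left them, time stands still between calls to the robot, and variables do not carry over. Pictures are saved under pics/ and viewed, and the job is handed in when it is done.

Besides the shell and the picture viewer there is one more tool, called after ">>>" as name([rows], argument=value, ...), one row to a line, values as JSON. send_rows: Moves the arm, as the interface text tells. Its arguments: {"type":"object","properties":{"plan":{"type":"array","items":{"type":"array"}},"force":{"type":"number"}},"required":["plan"]}

```bash
mkdir -p pics; ls; python3 - <<'E'
from plant import *
import cv2,numpy as np
print(get_state())
for n in ("side","top"):
    f=grab_frame(n)
    cv2.imwrite(f"pics/{n}0.png",f["frame"][:,:,::-1]); np.savez(f"{n}0.npz",**f)
    print(n,f["fx"],f["fy"],f["cx"],f["cy"],f["dist_coeffs"],f["R"],f["t"])
E
```

```text
pics
{'clock': 0.0, 'qpos': array([-1.3894637 ,  0.41793636, -0.01030191,  1.61417921,  0.00472648,
        1.11068754, -0.05306829]), 'dq': array([-0.00150705,  0.00095037, -0.00192727, -0.00109045,  0.0003829 ,
        0.0006354 ,  0.00056177]), 'tau': array([ 1.44389414e-04, -8.51242948e+01,  6.38199616e-01, -4.25987220e+01,
       -4.90029599e-02,  1.85562851e-02,  9.54046254e-05]), 'eef_pos': array([0.13805866, 0.60917624, 0.20484666]), 'orientation': array([ 2.45406276e+00,  1.96009798e+00, -1.33859948e-03]), 'contact_force': array([-0.13162355, -0.22020862, -0.48818453]), 'moment': array([0.02124257, 0.00770693, 0.00187675]), 'opening': 0.09387958643590628}
side 398.6952650046961 398.6952650046961 281.19354347128944 206.27662115458918 [0.04124906 0.         0.         0.         0.        ] [[-0.9842059  -0.17577323 -0.02103614]
 [-0.06471109  0.46782614 -0.88144834]
 [ 0.16477628 -0.86616539 -0.47181172]] [0.51636036 0.20204423 0.93457481]
top 542.9510623367823 542.9510623367823 275.50908493462924 214.4026609475907 [-0.18245162  0.          0.          0.          0.        ] [[ 0.00930434 -0.99993977  0.00582152]
 [-0.99533462 -0.00982028 -0.09598207]
 [ 0.09603346 -0.00490131 -0.99536604]] [-0.04843685  0.52779139  1.85550674]
```

View pics/side0.png

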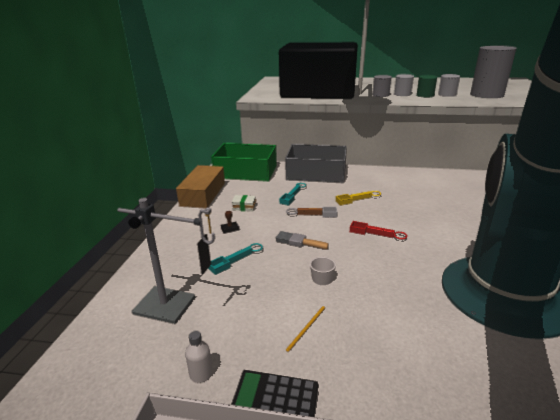

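View pics/top0.png

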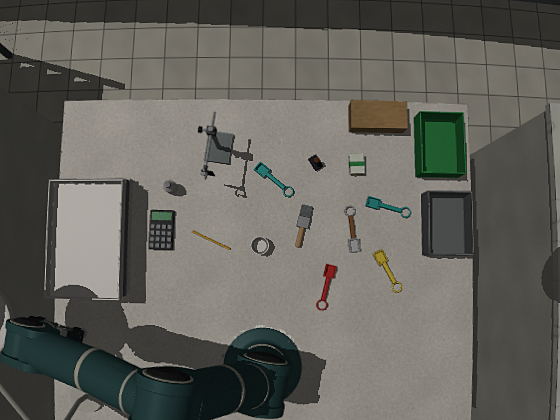

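The top view shows these candidates:
- brown-handled scoop at (352,230), with its ring at (350,211)
- brush at (303,225), no ring
- turquoise scoops at (275,180) and (388,208)
- red scoop at (327,287)
- yellow scoop at (388,271)

By the description it's the brown one. The stand is at (215,145) with the hook at about (206,173). I'll check both in close crops.

```bash
cat > h.py <<'E'
import cv2,numpy as np
def cam(f):
    K=np.array([[float(f["fx"]),0,float(f["cx"])],[0,float(f["fy"]),float(f["cy"])],[0,0,1]]);return K,np.array(f["dist_coeffs"],float),np.array(f["R"]),np.array(f["t"])
def ray(f,uv):
    K,d,R,t=cam(f); p=cv2.undistortPoints(np.array(uv,float).reshape(-1,1,2),K,d).reshape(-1,2)
    v=np.c_[p,np.ones(len(p))]@R; return -R.T@t,v
def plane(f,uv,z,ax=2):
    o,v=ray(f,uv); return o+v*((z-o[ax])/v[:,ax])[:,None]
def proj(f,X):
    K,d,R,t=cam(f); return cv2.projectPoints(np.array(X,float).reshape(-1,3),cv2.Rodrigues(R)[0],t,K,d)[0].reshape(-1,2)
def tri(f,uv,g,uw):
    o1,v1=ray(f,uv);o2,v2=ray(g,uw);v1=v1[0];v2=v2[0]
    s=np.linalg.lstsq(np.c_[v1,-v2],o2-o1,rcond=None)[0]
    a=o1+s[0]*v1;b=o2+s[1]*v2;return (a+b)/2,np.linalg.norm(a-b)
def crop(f,x0,y0,x1,y1,k,name):
    cv2.imwrite(name,cv2.resize(f["frame"][y0:y1,x0:x1,::-1],None,fx=k,fy=k,interpolation=cv2.INTER_CUBIC))
E
python3 - <<'E'
from h import *
t=np.load("top0.npz");s=np.load("side0.npz")
crop(t,330,195,375,260,9,"pics/c1.png")
crop(t,180,105,260,205,6,"pics/c2.png")
crop(s,105,190,225,325,4,"pics/c3.png")
crop(s,280,195,345,225,10,"pics/c4.png")
E
```

```text
(no output)
```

View pics/c1.png

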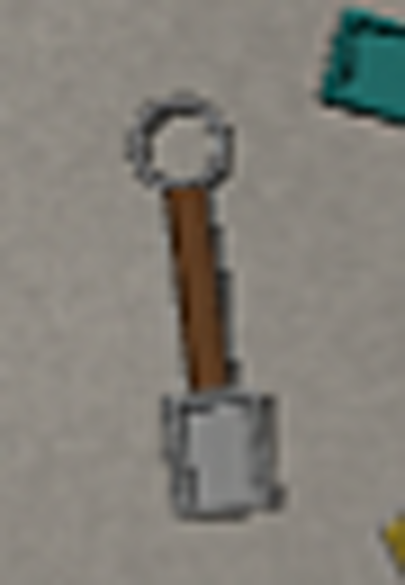

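View pics/c2.png

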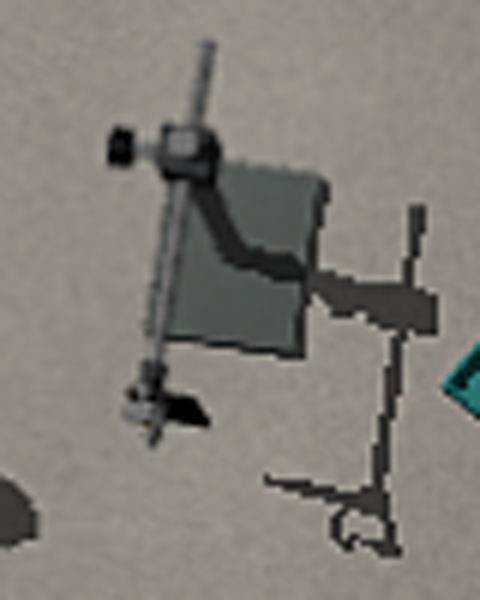

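View pics/c3.png

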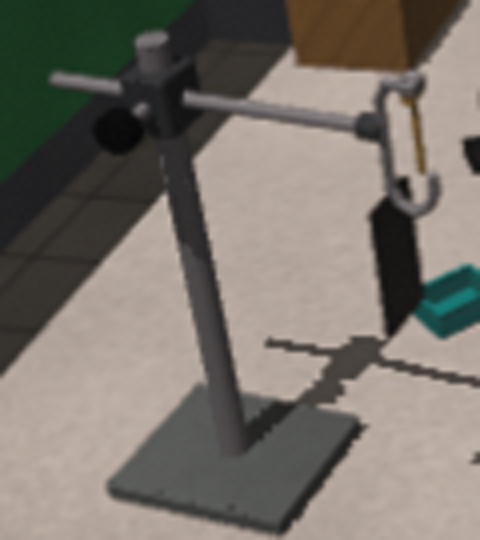

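View pics/c4.png

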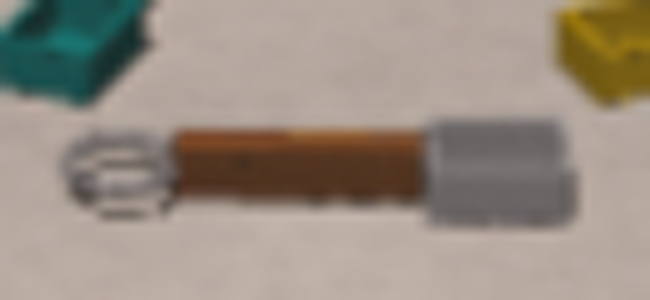

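Close crop: the brown-handled scoop with a steel ring and aluminium bowl is the right one. The ring is at the top and the bowl at the bottom. The hook opens toward the robot, with a brass gate and a black backstop below the shank. Next I'll measure positions.

```bash
python3 - <<'E'
from h import *
import plant; print([n for n in dir(plant) if not n.startswith('__')], getattr(plant,'grasp_offset',None))
t=np.load("top0.npz");s=np.load("side0.npz")
c=lambda p,o,k:[o[0]+(p[0]+.5)/k-.5,o[1]+(p[1]+.5)/k-.5]
T=[c(p,(330,195),9) for p in [(181,143),(188,187),(209,390),(221,398),(215,515)]]
for p,z,n in zip(T,[.011,.022,.022,.02,.02],["ring","h+","h-","bowl+","bowl-"]): print(n,plane(t,p,z)[0])
hsv=cv2.cvtColor(t["frame"],cv2.COLOR_RGB2HSV)
m=cv2.inRange(hsv[200:245,340:365],(3,110,40),(20,255,255)); ys,xs=np.nonzero(m); P=plane(t,np.c_[xs+340,ys+200],.022)
cc=P[:,:2].mean(0); w=np.linalg.svd(P[:,:2]-cc)[2][0]; pr=(P[:,:2]-cc)@w; print("handle mask",len(xs),cc,w,np.degrees(np.arctan2(w[1],w[0])),pr.min(),pr.max())
S4=[c(p,(280,195),10) for p in [(118,166),(175,133),(425,127)]]
for p,z in zip(S4,[.011,.022,.022]): print("side",plane(s,p,z)[0])
# stand
A=[c(p,(180,105),6) for p in [(207,42),(150,440),(188,150),(150,372)]]
for p,z in zip(A,[.242,.224,.26,.242]): print("stand top",plane(t,p,z)[0])
S=[c(p,(105,190),4) for p in [(432,175),(402,78),(52,77),(375,125),(152,38),(235,450)]]
print("nose tri",tri(t,A[1],s,S[0])); print("rodend tri",tri(t,A[0],s,S[2])); print("rodfront",tri(t,A[3],s,S[3]))
print("posttop",tri(t,A[2],s,S[4])); print("postbase", plane(s,S[5],.012))
F=[c(p,(180,105),6) for p in [(325,183),(302,355),(150,338)]]; print("foot",plane(t,F,.012))
F=[c(p,(105,190),4) for p in [(360,422),(282,525),(110,488),(200,387)]]; print("footside",plane(s,F,.012))
# depth around hook
for f,b in ((s,(195,205,218,245)),):
    d=f["depth"]; x0,y0,x1,y1=b
    for y in range(y0,y1):print(y,(d[y,x0:x1]*1000).astype(int))
E
```

```text
['IKError', 'close_job', 'get_state', 'grab_frame', 'grasp_offset'] 0.0188
ring [ 0.54615221 -0.30350474  0.011     ]
h+ [ 0.52789003 -0.30459781  0.022     ]
h- [ 0.44926477 -0.31254309  0.022     ]
bowl+ [ 0.44631268 -0.31750882  0.02      ]
bowl- [ 0.40111698 -0.31510318  0.02      ]
handle mask 91 [ 0.48866645 -0.30795961] [-0.99328767 -0.11567026] -173.3577139507893 -0.037569771762066 0.03706099086005152
side [ 0.54523815 -0.30226469  0.011     ]
side [ 0.52736425 -0.30671203  0.022     ]
side [ 0.44874874 -0.32169549  0.022     ]
stand top [0.8305779  0.15406369 0.242     ]
stand top [0.62152914 0.18048223 0.224     ]
stand top [0.7675467  0.16028459 0.26      ]
stand top [0.65419607 0.17908633 0.242     ]
nose tri (array([0.6226489 , 0.18114757, 0.21980785]), np.float64(0.0008878968280816291))
rodend tri (array([0.83114011, 0.15440366, 0.24395424]), np.float64(0.0024136496431984207))
rodfront (array([0.65211516, 0.1782595 , 0.24412686]), np.float64(0.0034710088196762577))
posttop (array([0.76644135, 0.15974724, 0.27347405]), np.float64(0.004962679699960114))
postbase [[0.76787
[... 4475 characters left out ...]
163  786  785  785  787  784  788  803 1160
 1163 1161 1163  778  776  776 1168 1161 1163]
240 [1161 1158 1158 1158 1163  785  785  786  791  786  787  786  784  811
 1158 1159 1158  778  779  778 1161 1158 1157]
241 [1153 1155 1156 1157  783  781  782  784  788  788  786  784  785  790
 1156  782  780  781  782  784 1153 1158 1154]
242 [1151 1147 1156  777  779  778  779  785  790  793  797  786  788  785
  785  783  782  780  784 1148 1150 1150 1147]
243 [1149 1145  775  775  774  778  780  783  789  794  798  801  785  785
  785  782  785  786 1147 1142 1144 1144 1145]
244 [1142 1142 1144  775  772  776  783  787  791  793  798    0  808  787
  789 1141 1141 1137 1140 1138 1139 1139 1141]
```

```bash
python3 - <<'E'
from h import *
s=np.load("side0.npz");t=np.load("top0.npz")
def bp(f,ps):
    K,d,R,tt=cam(f); ps=np.array(ps); p=cv2.undistortPoints(ps.astype(float).reshape(-1,1,2),K,d).reshape(-1,2)
    z=f["depth"][ps[:,1],ps[:,0]].astype(float); return (np.c_[p,np.ones(len(p))]*z[:,None]-tt)@R
def reg(f,x0,y0,x1,y1,dmin,dmax):
    ys,xs=np.nonzero((f["depth"][y0:y1,x0:x1]>dmin)&(f["depth"][y0:y1,x0:x1]<dmax)); return bp(f,np.c_[xs+x0,ys+y0])
for n,b in dict(nose=(212,233,216,238),nosetoprow=(212,233,215,234),gate=(208,218,212,232),shank=(200,226,204,234),top=(205,208,212,212)).items():
    P=reg(s,*b,.7,.79); print(n,len(P),P.mean(0).round(4),P.min(0).round(4),P.max(0).round(4))
# rod line from side
P=reg(s,150,208,196,222,.7,.9); P=P[(P[:,2]>.232)&(P[:,2]<.255)]; 
c=P.mean(0);w=np.linalg.svd(P-c)[2][0];print("rod",len(P),c,w,np.degrees(np.arctan(w[1]/w[0])))
P=reg(t,180,105,225,185,1.5,1.8); P=P[(P[:,2]>.2)]; 
P=reg(t,205,110,213,168,1.3,1.7);Q=P[(P[:,2]>.235)&(P[:,2]<.26)];c=Q.mean(0);w=np.linalg.svd(Q-c)[2][0];print("rod top",len(Q),c,w,np.degrees(np.arctan(w[1]/w[0])))
# cylinder post
P=reg(s,140,225,165,300,.7,1.1);P=P[(P[:,2]>.03)&(P[:,2]<.2)]; c=np.median(P,0);P=P[np.linalg.norm((P-c)[:,:2],axis=1)<.02];print("post",len(P),P.mean(0))
E
```

```text
nose 16 [0.6212 0.1845 0.218 ] [0.6186 0.1824 0.2127] [0.6239 0.1864 0.2235]
nosetoprow 3 [0.621  0.1843 0.2228] [0.6194 0.1831 0.2222] [0.6229 0.1853 0.2235]
gate 30 [0.6265 0.1834 0.2408] [0.6243 0.1805 0.2253] [0.6289 0.1855 0.2558]
shank 25 [0.6442 0.1819 0.2274] [0.6418 0.1781 0.2187] [0.6476 0.1841 0.2364]
top 24 [0.6255 0.1828 0.273 ] [0.6218 0.177  0.2682] [0.6306 0.1888 0.276 ]
rod 213 [0.71396194 0.1725042  0.24483704] [-0.98460911  0.17405939  0.01575517] -10.025182519533143
rod top 124 [0.72391812 0.16970744 0.24746302] [-0.9950106   0.08664729 -0.04945851] -4.976863399558815
post 502 [0.76467088 0.16856883 0.11987317]
```

>>> send_rows([
  [[0, 0, -0.04], -0.165, 100],
  [[0, 0, -0.04], -0.165, 100],
  [[-0.05, 0.033, 0], 0, 100],
  [[-0.05, 0.033, 0], 0, 100],
  [[-0.05, 0.033, 0], 0, 100],
  [[-0.05, 0.033, 0], 0, 100],
  [[-0.05, 0.033, 0], 0, 100],
  [[-0.05, 0.033, 0], 0, 100],
])

```text
clock: 1.1
eef_pos: [0.3733, 0.3281, 0.2855]
orientation: [2.077, 2.355, -0.008]
contact_force: [0.5, 0.2, -0.5]
opening: 0.0939
```

>>> send_rows([
  [[-0.055, 0.004, 0], 0, 100],
  [[-0.055, 0.004, 0], 0, 100],
  [[-0.055, 0.004, 0], 0, 100],
  [[-0.055, 0.004, 0], 0, 100],
  [[-0.055, 0.004, 0], 0, 100],
  [[-0.055, 0.004, 0], 0, 100],
  [[-0.055, 0.004, 0], 0, 100],
  [[-0.055, 0.004, 0], 0, 100],
])

```text
clock: 2.1
eef_pos: [0.4605, -0.1198, 0.2869]
orientation: [2.079, 2.354, -0.007]
contact_force: [0.6, 1.1, -0.7]
opening: 0.0939
```

>>> send_rows([
  [[-0.05, 0.001, 0.02], 0.015, 100],
  [[-0.05, 0.001, 0.03], 0, 100],
  [[-0.05, 0.001, 0.04], 0, 100],
  [[-0.04, 0.001, 0.04], 0, 100],
  [[0, 0, 0.03], 0, 100],
  [[0, 0, 0], 0, 100],
])

```text
clock: 2.85
eef_pos: [0.4849, -0.3163, 0.1239]
orientation: [2.1, 2.334, -0.009]
contact_force: [-0.2, 0.3, -0.3]
opening: 0.094
```

```bash
python3 - <<'E'
from h import *
from plant import *
st=get_state();print(st["eef_pos"],st["orientation"],st["contact_force"])
for n in ("side","top"):
    f=grab_frame(n);np.savez(f"{n}1.npz",**f)
    if n=="side": crop(f,240,150,400,270,5,"pics/s1.png")
    else: crop(f,290,170,410,270,6,"pics/t1.png")
    print(n,proj(f,st["eef_pos"]))
E
```

```text
[ 0.48490917 -0.31628284  0.12393701] [ 2.10002365  2.33438254 -0.00856431] [-0.16047913  0.30683714 -0.25930215]
side [[311.06012938 178.21071238]]
top [[358.42423133 225.44183942]]
```

View pics/s1.png

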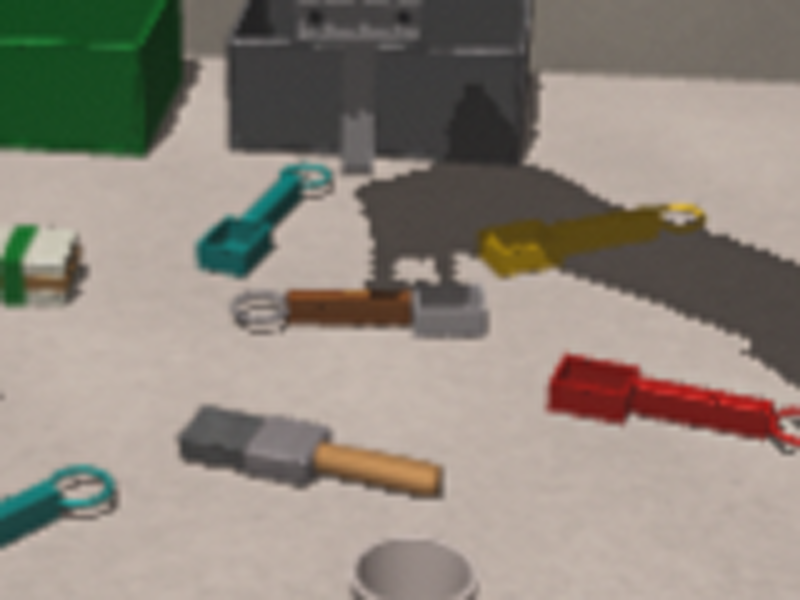

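View pics/t1.png

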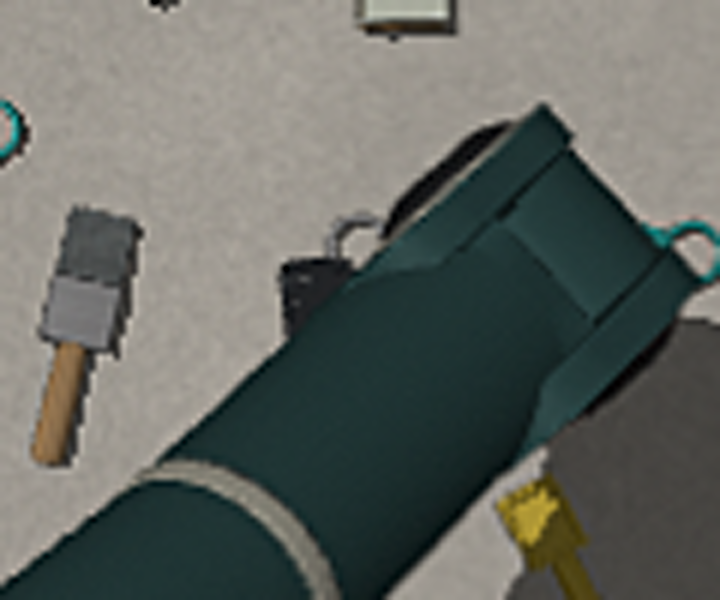

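>>> send_rows([
  [[0.0066, 0.0042, 0.03], 0, 100],
  [[0, 0, 0.04], 0, 100],
  [[0, 0, 0.03], 0, 100],
  [[0, 0, 0.01], 0, 100],
  [[0, 0, 0.003], 0, 100],
  [[0, 0, 0], 0, 100],
])

```text
clock: 3.7
eef_pos: [0.4979, -0.3098, 0.0214]
orientation: [2.081, 2.328, 0.005]
contact_force: [0.0, -0.0, -0.1]
opening: 0.0942
```

>>> send_rows([
  [[0, 0, 0.005], 0, 100],
  [[0, 0, 0], 0, 100],
])

```text
clock: 3.95
eef_pos: [0.4989, -0.3101, 0.0177]
orientation: [2.079, 2.327, 0.006]
contact_force: [-0.3, 0.0, -0.2]
opening: 0.094
```

```bash
python3 - <<'E'
from plant import *
from scipy.spatial.transform import Rotation as R
import numpy as np
s=get_state();print(s["qpos"].round(3),s["eef_pos"],s["dq"].round(3)); print(R.from_rotvec(s["orientation"]).as_matrix().round(4))
E
```

```text
[ 0.084  0.651  0.553  1.871 -0.494  0.735  2.596] [ 0.49885447 -0.31011983  0.01765652] [-0.004 -0.014  0.007 -0.005  0.006  0.004 -0.004]
[[-0.1121  0.9935  0.0184]
 [ 0.9936  0.1123 -0.0113]
 [-0.0133  0.017  -0.9998]]
```

>>> send_rows([
  [[0.002, -0.01, 0.004], 0, 100],
  [[0, 0, 0.005], 0, 100],
  [[0, 0, 0.003], 0, 100],
  [[0, 0, 0.0], 0, 100],
])

```text
clock: 4.45
eef_pos: [0.4879, -0.3095, 0.0047]
orientation: [2.08, 2.326, 0.006]
contact_force: [-0.3, 0.3, 0.9]
opening: 0.0939
```

>>> send_rows([
  [[0, 0, 0], 0, 0],
  [[0, 0, 0], 0, 0],
  [[0, 0, 0], 0, 0],
  [[0, 0, 0], 0, 0],
  [[0, 0, 0], 0, 0],
  [[0, 0, 0], 0, 0],
], force=25)

```text
clock: 5.2
eef_pos: [0.4883, -0.3096, 0.005]
orientation: [2.079, 2.326, 0.006]
contact_force: [0.1, -0.9, 0.4]
opening: 0.0375
```

>>> send_rows([
  [[0, 0, 0], 0, 0],
  [[0, 0, 0], 0, 0],
  [[0, 0, 0], 0, 0],
  [[0, 0, 0], 0, 0],
  [[0, 0, 0], 0, 0],
], force=40)

```text
clock: 5.82
eef_pos: [0.4884, -0.3095, 0.005]
orientation: [2.079, 2.326, 0.006]
contact_force: [0.6, -1.3, 0.4]
opening: 0.0134
```

>>> send_rows([
  [[0, 0, -0.01], 0, 0],
  [[0, 0, -0.03], 0, 0],
  [[0, 0, -0.04], 0, 0],
  [[0, 0, -0.05], 0, 0],
  [[0, 0, -0.05], 0, 0],
  [[0, 0, -0.05], 0, 0],
  [[0, 0, -0.03], 0, 0],
  [[0, 0, 0], 0, 0],
])

```text
clock: 6.82
eef_pos: [0.4815, -0.3069, 0.2771]
orientation: [2.082, 2.324, 0.007]
contact_force: [-0.5, 0.2, -1.9]
opening: 0.014
```

```bash
cat > st.py <<'E'
from plant import *
from scipy.spatial.transform import Rotation as R
import numpy as np
s=get_state();M=R.from_rotvec(s["orientation"]).as_matrix()
print(s["clock"],s["qpos"].round(2),s["eef_pos"].round(4),s["contact_force"].round(2),"a",np.degrees(np.arctan2(M[1,0],M[0,0])).round(2),"z",M[:,2].round(4))
E
python3 st.py; python3 - <<'E'
from h import *
from plant import *
f=grab_frame("side");np.savez("side2.npz",**f);crop(f,200,100,360,220,5,"pics/s2.png")
E
```

```text
6.825 [-0.09  0.3   0.75  1.7  -0.22  1.2   2.4 ] [ 0.4815 -0.3069  0.2771] [-0.54  0.24 -1.89] a 96.28 z [ 0.0193 -0.0113 -0.9997]
```

View pics/s2.png

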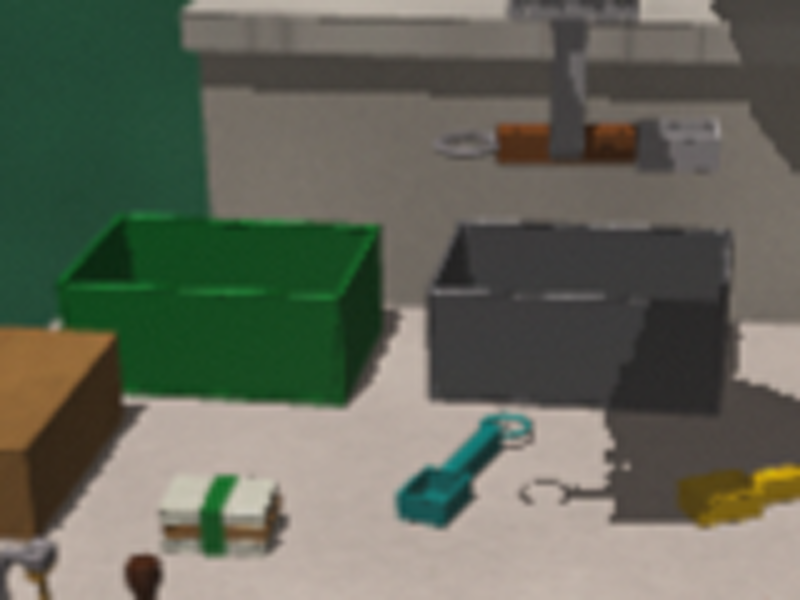

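>>> send_rows([
  [[0.03, 0.003, 0], 0.03, 0],
  [[0.045, 0.004, 0], 0.03, 0],
  [[0.045, 0.003, 0], 0.03, 0],
  [[0.045, 0.002, 0], 0.03, 0],
  [[0.045, 0.001, 0], 0.03, 0],
  [[0.045, 0, 0], 0.03, 0],
  [[0.045, 0, 0], 0.03, 0],
  [[0.045, 0, 0], 0.03, 0],
])

```text
clock: 7.88
eef_pos: [0.4902, 0.0464, 0.2641]
orientation: [2.366, 2.047, -0.006]
contact_force: [-0.2, -0.1, -1.0]
opening: 0.0135
```

```bash
python3 st.py
```

```text
7.875 [-0.69  0.13  0.58  1.88 -0.06  1.15  1.34] [0.4902 0.0464 0.2641] [-0.21 -0.1  -1.  ] a 81.73 z [ 0.0055 -0.0118 -0.9999]
```

>>> send_rows([
  [[0.04, -0.007, 0], -0.017, 0],
  [[0.04, -0.006, 0], 0, 0],
  [[0.03, -0.005, 0], 0, 0],
  [[0.02, -0.003, 0.01], 0, 0],
  [[0.01, -0.001, 0.01], 0, 0],
  [[0, 0, 0], 0, 0],
  [[0, 0, 0], 0, 0],
])

```text
clock: 8.75
eef_pos: [0.4833, 0.1921, 0.2349]
orientation: [2.349, 2.07, -0.021]
contact_force: [0.7, -0.8, -0.7]
opening: 0.0137
```

```bash
python3 st.py;  cat > look.py <<'E'
from h import *
from plant import *
import sys
k=sys.argv[1]
f=grab_frame("side");np.savez(f"side{k}.npz",**f);crop(f,185,180,285,255,8,f"pics/s{k}.png")
g=grab_frame("top");np.savez(f"top{k}.npz",**g);crop(g,170,110,270,210,6,f"pics/t{k}.png")
E
python3 look.py 3
```

```text
8.75 [-0.85  0.22  0.47  1.84 -0.09  1.11  1.1 ] [0.4833 0.1921 0.2349] [ 0.67 -0.77 -0.69] a 82.79 z [-0.0031 -0.0171 -0.9998]
```

View pics/s3.png

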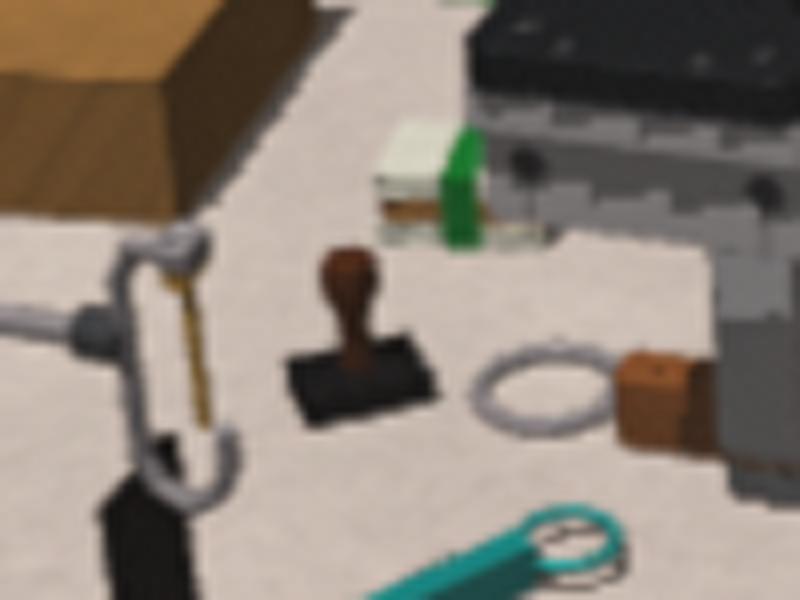

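View pics/t3.png

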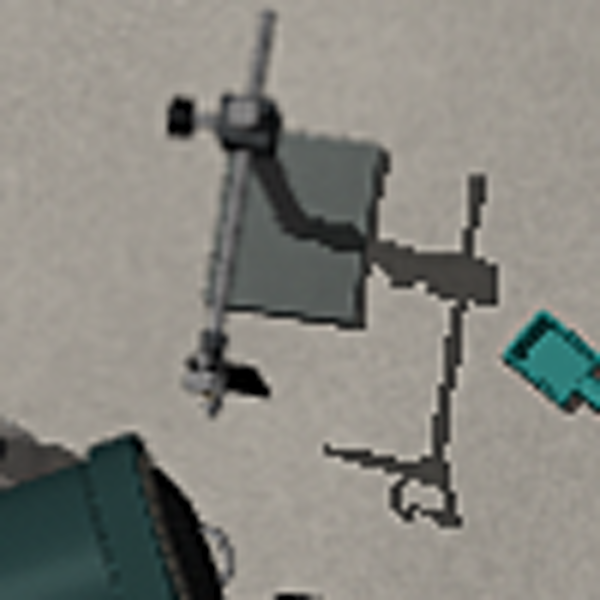

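```bash
cat > ring.py <<'E'
from h import *
import sys
def bp(f,ps):
    K,d,R,tt=cam(f); ps=np.array(ps); p=cv2.undistortPoints(ps.astype(float).reshape(-1,1,2),K,d).reshape(-1,2)
    z=f["depth"][ps[:,1],ps[:,0]].astype(float); return (np.c_[p,np.ones(len(p))]*z[:,None]-tt)@R
def reg(f,x0,y0,x1,y1,zmin=.15,zmax=.3):
    ys,xs=np.mgrid[y0:y1,x0:x1]; P=bp(f,np.c_[xs.ravel(),ys.ravel()]); return P[(P[:,2]>zmin)&(P[:,2]<zmax)]
if __name__=="__main__":
    s=np.load("side3.npz"); P=reg(s,240,218,261,240)
    print(len(P),P.mean(0).round(4),P.min(0).round(4),P.max(0).round(4))
    A=np.c_[2*P[:,:2],np.ones(len(P))];q=np.linalg.lstsq(A,(P[:,:2]**2).sum(1),rcond=None)[0];r=(q[2]+q[0]**2+q[1]**2)**.5;print("circle",q[:2],r)
    pl=np.linalg.lstsq(np.c_[P[:,:2]-P[:,:2].mean(0),np.ones(len(P))],P[:,2],rcond=None)[0];print("plane slope",pl)
    N=reg(s,212,232,217,238);print("nose",N.mean(0).round(4),N.min(0).round(4),N.max(0).round(4))
E
python3 ring.py
```

```text
100 [0.5416 0.1875 0.2419] [0.5244 0.1666 0.238 ] [0.5577 0.2045 0.2443]
circle [0.53899958 0.18640063] 0.016844306632026643
plane slope [0.0091317  0.00216732 0.24192009]
nose [0.6211 0.1846 0.2182] [0.6182 0.1822 0.2133] [0.6239 0.1862 0.2223]
```

>>> send_rows([
  [[0.007, 0, 0.008], 0, 0],
  [[0, 0.02, 0], 0, 0],
  [[0, 0.02, 0], 0, 0],
  [[0, 0.005, 0], 0, 0],
  [[0, 0, 0], 0, 0],
  [[0, 0, 0], 0, 0],
])

```text
clock: 9.6
eef_pos: [0.5294, 0.1942, 0.2256]
orientation: [2.35, 2.07, -0.019]
contact_force: [-0.8, 0.1, 0.3]
opening: 0.0137
```

```bash
python3 st.py; python3 look.py 4; python3 - <<'E'
from ring import *
s=np.load("side4.npz"); 
N=reg(s,212,232,217,238);print("nose",N.mean(0).round(4))
c=np.array([.4833,.1921,.2349]);
E
```

```text
9.6 [-0.8   0.32  0.47  1.75 -0.14  1.12  1.17] [0.5294 0.1942 0.2256] [-0.77  0.11  0.27] a 82.77 z [-0.0028 -0.0155 -0.9999]
nose [0.621  0.1849 0.2184]
```

View pics/s4.png

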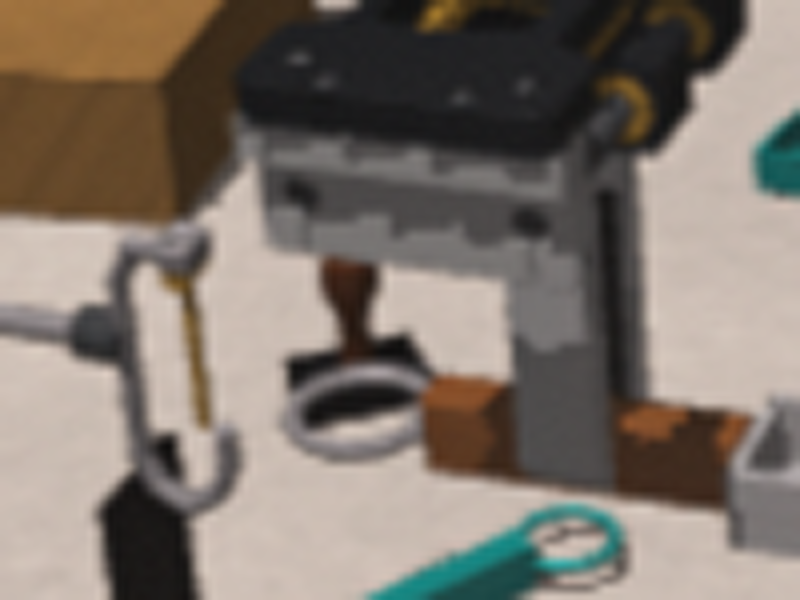

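View pics/t4.png

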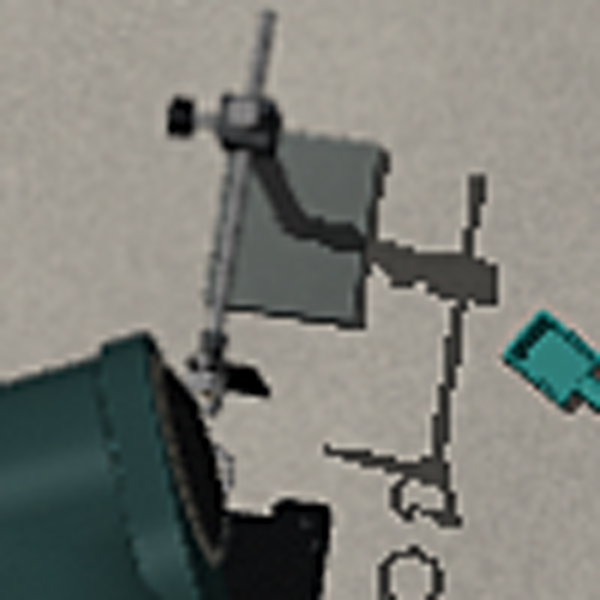

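```bash
python3 - <<'E'
from ring import *
s=np.load("side4.npz"); P=reg(s,219,224,237,239,.2,.3)
A=np.c_[2*P[:,:2],np.ones(len(P))];q=np.linalg.lstsq(A,(P[:,:2]**2).sum(1),rcond=None)[0];r=(q[2]+q[0]**2+q[1]**2)**.5;print(len(P),"circle",q[:2],r,P.mean(0),P.min(0),P.max(0))
u=np.array([.992,-.127]);v=np.array([.127,.992]);d=np.array([.621,.1827])-q[:2];print(d@u,d@v)
E
```

```text
92 circle [0.58434721 0.18882924] 0.016991239600057394 [0.5878109  0.19063965 0.23292616] [0.56904833 0.16943368 0.22936272] [0.60306686 0.20846294 0.23593943]
0.03713798267339388 -0.0014252984607426417
```

>>> send_rows([
  [[0, 0.006, 0], 0, 0],
  [[0, 0.005, 0], 0, 0],
  [[0, 0, 0], 0, 0],
  [[0, 0, 0], 0, 0],
])

```text
clock: 10.2
eef_pos: [0.5409, 0.1929, 0.226]
orientation: [2.349, 2.071, -0.018]
contact_force: [-1.4, 0.7, -0.5]
opening: 0.0136
```

```bash
python3 st.py
```

```text
10.2 [-0.78  0.34  0.47  1.73 -0.15  1.12  1.18] [0.5409 0.1929 0.226 ] [-1.37  0.69 -0.49] a 82.79 z [-0.0024 -0.015  -0.9999]
```

>>> send_rows([
  [[0, 0.004, 0], 0, 0],
  [[0, 0.003, 0], 0, 0],
  [[0, 0, 0], 0, 0],
  [[0, 0, 0], 0, 0],
])

```text
clock: 10.7
eef_pos: [0.5483, 0.192, 0.2259]
orientation: [2.349, 2.071, -0.018]
contact_force: [-0.0, 0.3, -1.5]
opening: 0.0136
```

>>> send_rows([
  [[0, 0.003, 0], 0, 0],
  [[0, 0, 0], 0, 0],
  [[0, 0, 0], 0, 0],
])

```text
clock: 11.08
eef_pos: [0.551, 0.1918, 0.2258]
orientation: [2.35, 2.072, -0.02]
contact_force: [-2.3, 1.1, 0.2]
opening: 0.0136
```

>>> send_rows([
  [[0, 0.003, 0], 0, 0],
  [[0, 0, 0], 0, 0],
  [[0, 0, 0], 0, 0],
])

```text
clock: 11.45
eef_pos: [0.5539, 0.1914, 0.2258]
orientation: [2.35, 2.072, -0.02]
contact_force: [-3.0, 1.2, -1.1]
opening: 0.0139
```

>>> send_rows([
  [[0, 0.003, 0], 0, 0],
  [[0, 0, 0], 0, 0],
  [[0, 0, 0], 0, 0],
])

```text
clock: 11.82
eef_pos: [0.5569, 0.1911, 0.2258]
orientation: [2.35, 2.073, -0.021]
contact_force: [-3.5, 0.5, 0.6]
opening: 0.0137
```

```bash
python3 st.py; python3 look.py 5;python3 - <<'E'
from h import *
s=np.load("side5.npz");crop(s,190,200,250,250,13,"pics/s5b.png")
E
```

```text
11.825 [-0.76  0.37  0.47  1.69 -0.17  1.14  1.21] [0.5569 0.1911 0.2258] [-3.54  0.55  0.62] a 82.83 z [-0.0043 -0.0149 -0.9999]
```

View pics/s5b.png

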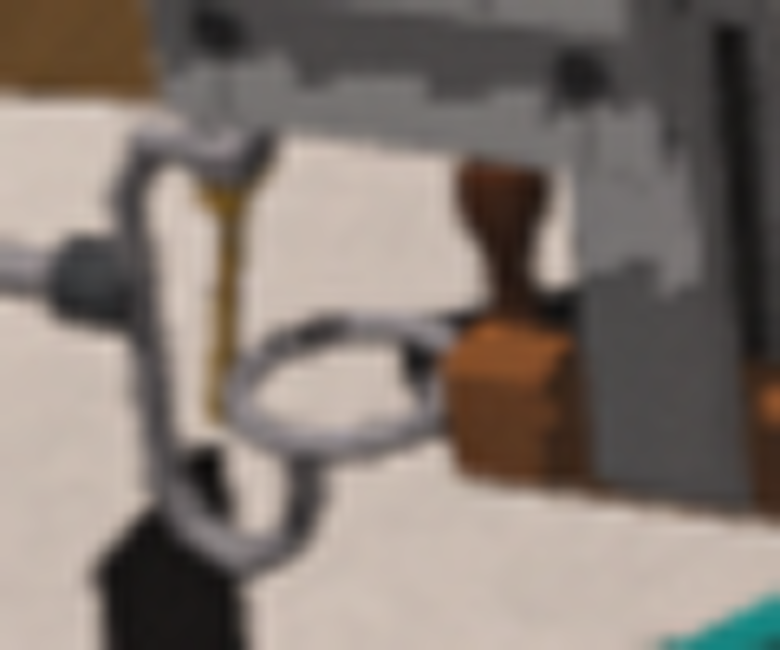

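>>> send_rows([
  [[0, 0, 0.004], 0, 0],
  [[0, 0, 0.004], 0, 0],
  [[0, 0, 0], 0, 0],
  [[0, 0, 0], 0, 0],
])

```text
clock: 12.42
eef_pos: [0.5567, 0.191, 0.2167]
orientation: [2.35, 2.073, -0.021]
contact_force: [-2.3, 0.6, -1.6]
opening: 0.0135
```

>>> send_rows([
  [[0, 0, 0.004], 0, 0],
  [[0, 0, 0], 0, 0],
  [[0, 0, 0], 0, 0],
])

```text
clock: 12.8
eef_pos: [0.5574, 0.1907, 0.2128]
orientation: [2.349, 2.072, -0.019]
contact_force: [0.5, 0.7, -1.5]
opening: 0.0138
```

>>> send_rows([
  [[0, 0, 0.004], 0, 0],
  [[0, 0, 0.004], 0, 0],
  [[0, 0, 0.002], 0, 0],
  [[0, 0, 0], 0, 0],
  [[0, 0, 0], 0, 0],
])

```text
clock: 13.42
eef_pos: [0.5576, 0.1905, 0.2022]
orientation: [2.349, 2.071, -0.019]
contact_force: [0.1, -0.4, -1.5]
opening: 0.0138
```

```bash
python3 st.py; python3 look.py 6;python3 - <<'E'
from h import *
s=np.load("side6.npz");crop(s,190,200,250,250,13,"pics/s6b.png")
E
```

```text
13.425 [-0.75  0.39  0.47  1.72 -0.18  1.09  1.22] [0.5576 0.1905 0.2022] [ 0.13 -0.35 -1.47] a 82.81 z [-0.0026 -0.0151 -0.9999]
```

View pics/s6b.png

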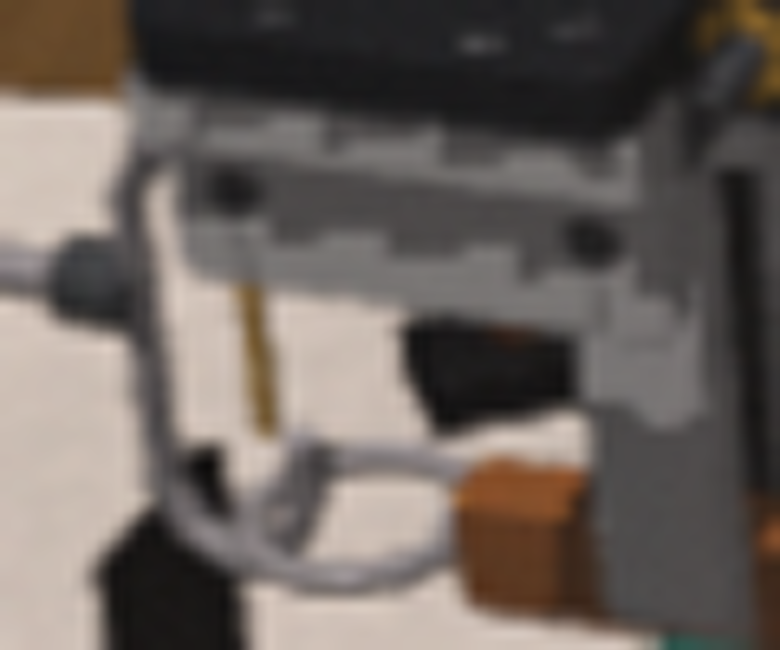

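>>> send_rows([
  [[0, 0, 0.002], 0, 0],
  [[0, 0, 0.002], 0, 0],
  [[0, 0, 0], 0, 0],
  [[0, 0, 0], 0, 0],
])

```text
clock: 14.02
eef_pos: [0.5582, 0.1905, 0.1987]
orientation: [2.349, 2.071, -0.016]
contact_force: [-0.3, -0.6, 2.0]
opening: 0.0134
```

>>> send_rows([
  [[0, 0, -0.0005], 0, 100],
  [[0, 0, 0], 0, 100],
  [[0, 0, 0], 0, 100],
  [[0, 0, 0], 0, 100],
  [[0, 0, 0], 0, 100],
  [[0, 0, 0], 0, 100],
  [[0, 0, 0], 0, 100],
  [[0, 0, 0], 0, 100],
])

```text
clock: 15.02
eef_pos: [0.5578, 0.1905, 0.1989]
orientation: [2.349, 2.071, -0.018]
contact_force: [-0.1, 0.2, -1.0]
opening: 0.0901
```

```bash
python3 st.py; python3 look.py 7;python3 - <<'E'
from h import *
s=np.load("side7.npz");crop(s,170,190,300,290,6,"pics/s7b.png")
E
```

```text
15.025 [-0.75  0.39  0.47  1.72 -0.18  1.08  1.22] [0.5578 0.1905 0.1989] [-0.14  0.21 -0.97] a 82.81 z [-0.0019 -0.0148 -0.9999]
```

View pics/s7b.png

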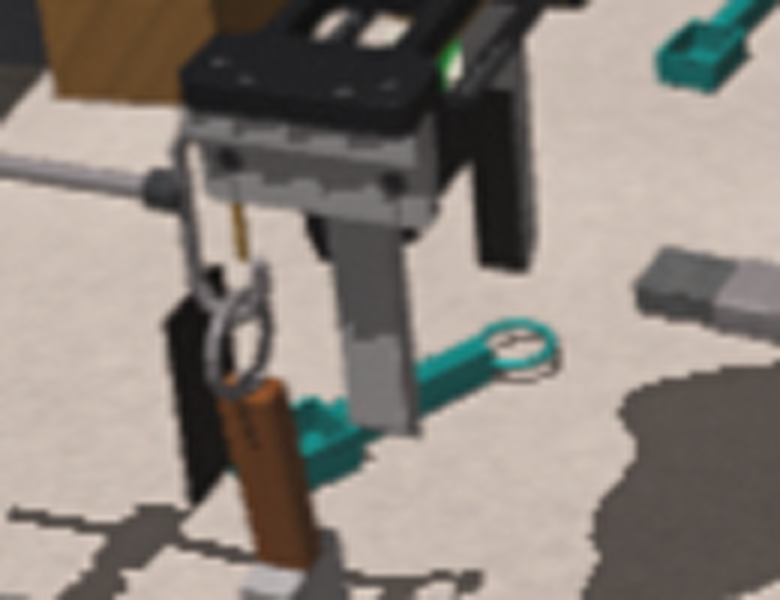

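The scoop hangs from the shut hook: its ring is at crop (240,345), and the gate end at (242,258) sits behind the nose. I'll back straight off.

>>> send_rows([
  [[0, -0.01, 0], 0, 100],
  [[0, -0.03, 0], 0, 100],
  [[0, -0.04, 0], 0, 100],
  [[0, -0.04, 0], 0, 100],
  [[0, -0.02, -0.03], 0, 100],
  [[0, 0, -0.03], 0, 100],
  [[0, 0, 0], 0, 100],
  [[0, 0, 0], 0, 100],
])

```text
clock: 16.12
eef_pos: [0.4101, 0.2093, 0.2592]
orientation: [2.347, 2.075, -0.019]
contact_force: [-0.7, -0.5, -0.7]
opening: 0.0942
```

>>> send_rows([
  [[0, 0, 0], 0, 100],
  [[0, 0, 0], 0, 100],
  [[0, 0, 0], 0, 100],
  [[0, 0, 0], 0, 100],
  [[0, 0, 0], 0, 100],
  [[0, 0, 0], 0, 100],
  [[0, 0, 0], 0, 100],
  [[0, 0, 0], 0, 100],
])

```text
clock: 17.12
eef_pos: [0.4096, 0.2086, 0.2573]
orientation: [2.348, 2.074, -0.024]
contact_force: [-0.1, 0.4, 0.5]
opening: 0.094
```

```bash
python3 st.py; python3 look.py 8;python3 - <<'E'
from h import *
s=np.load("side8.npz");crop(s,130,190,260,290,6,"pics/s8b.png")
E
```

```text
17.125 [-0.97  0.07  0.45  1.95 -0.02  1.15  0.93] [0.4096 0.2086 0.2573] [-0.09  0.39  0.5 ] a 82.91 z [-0.0054 -0.0168 -0.9998]
```

>>> send_rows([
  [[0, 0, 0], 0, 100],
  [[0, 0, 0], 0, 100],
  [[0, 0, 0], 0, 100],
  [[0, 0, 0], 0, 100],
  [[0, 0, 0], 0, 100],
  [[0, 0, 0], 0, 100],
  [[0, 0, 0], 0, 100],
  [[0, 0, 0], 0, 100],
])

```text
clock: 18.23
eef_pos: [0.4096, 0.2086, 0.2573]
orientation: [2.348, 2.074, -0.024]
contact_force: [0.7, 0.1, -0.3]
opening: 0.094
```

```bash
python3 look.py 9;python3 - <<'E'
from h import *
a=np.load("side8.npz");b=np.load("side9.npz")
d=np.abs(a["frame"].astype(int)-b["frame"]).max(2)[180:310,180:240];print(d.mean(),d.max(),(d>25).sum())
cv2.imwrite("pics/side9.png",b["frame"][:,:,::-1]);cv2.imwrite("pics/top9.png",np.load("top9.npz")["frame"][:,:,::-1])
E
```

```text
3.6856410256410257 133 288
```

View pics/s8b.png

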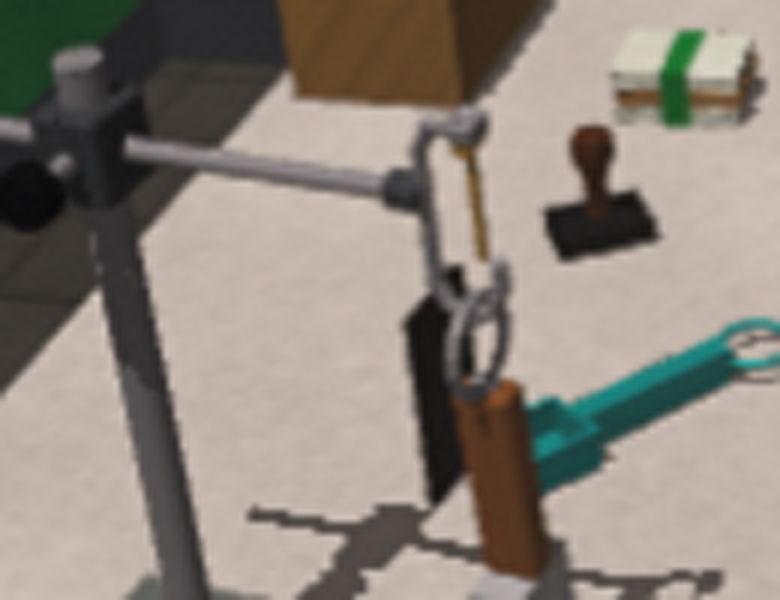

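View pics/side9.png

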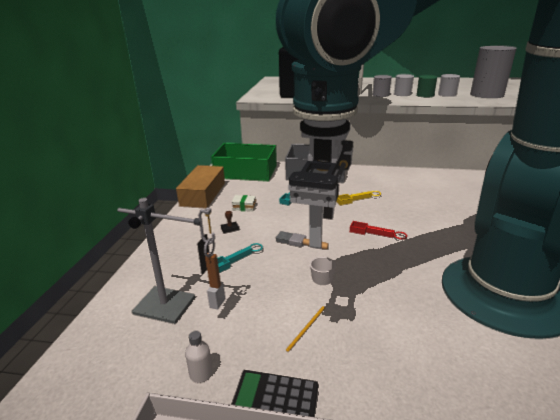

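View pics/top9.png

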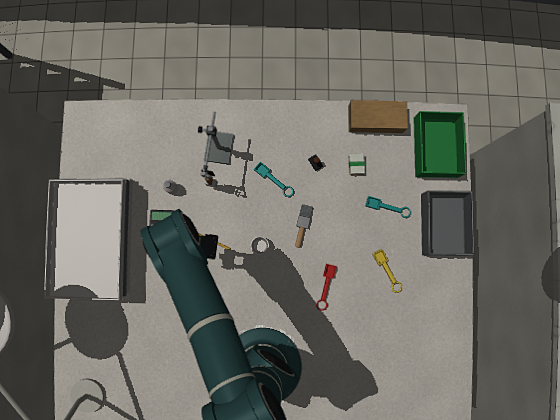

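The hook is shut with the ring on it and the other things haven't moved, but the scoop was still swaying a little between the two frames. I'll wait for it to settle.

>>> send_rows([
  [[0, 0, 0], 0, 100],
  [[0, 0, 0], 0, 100],
  [[0, 0, 0], 0, 100],
  [[0, 0, 0], 0, 100],
  [[0, 0, 0], 0, 100],
  [[0, 0, 0], 0, 100],
  [[0, 0, 0], 0, 100],
  [[0, 0, 0], 0, 100],
])

```text
clock: 19.32
eef_pos: [0.4096, 0.2086, 0.2573]
orientation: [2.348, 2.074, -0.024]
contact_force: [0.4, -0.2, -0.2]
opening: 0.0938
```

>>> send_rows([
  [[0, 0, 0], 0, 100],
  [[0, 0, 0], 0, 100],
  [[0, 0, 0], 0, 100],
  [[0, 0, 0], 0, 100],
  [[0, 0, 0], 0, 100],
  [[0, 0, 0], 0, 100],
  [[0, 0, 0], 0, 100],
  [[0, 0, 0], 0, 100],
])

```text
clock: 20.32
eef_pos: [0.4096, 0.2086, 0.2573]
orientation: [2.348, 2.074, -0.024]
contact_force: [-0.5, -0.7, -0.1]
opening: 0.094
```

>>> send_rows([
  [[0, 0, 0], 0, 100],
  [[0, 0, 0], 0, 100],
  [[0, 0, 0], 0, 100],
  [[0, 0, 0], 0, 100],
  [[0, 0, 0], 0, 100],
  [[0, 0, 0], 0, 100],
  [[0, 0, 0], 0, 100],
  [[0, 0, 0], 0, 100],
])

```text
clock: 21.32
eef_pos: [0.4096, 0.2086, 0.2573]
orientation: [2.348, 2.074, -0.024]
contact_force: [0.1, 0.1, 0.4]
opening: 0.094
```

```bash
cat > sway.py <<'E'
from h import *
from plant import *
fs=[grab_frame("side") for _ in range(12)]
for a in fs[1:]:
    d=np.abs(fs[0]["frame"].astype(int)-a["frame"]).max(2)[180:310,180:240];print((d>25).sum(),end=" ")
    h=cv2.cvtColor(a["frame"],cv2.COLOR_RGB2HSV)[240:300,200:230]; m=cv2.inRange(h,(3,110,40),(20,255,255)); print(np.argwhere(m>0).mean(0).round(2))
d=np.abs(fs[0]["frame"].astype(int)-np.load("side8.npz")["frame"]).max(2)[180:310,180:240];print((d>25).sum())
crop(fs[-1],130,190,260,290,6,"pics/s10_%d.png"%(get_state()["clock"]*10))
E
python3 sway.py; ls pics | grep s10
```

```text
0 [30.62 12.4 ]
0 [30.62 12.4 ]
0 [30.57 12.39]
0 [30.62 12.4 ]
0 [30.6  12.41]
0 [30.62 12.4 ]
0 [30.62 12.4 ]
0 [30.57 12.39]
0 [30.62 12.4 ]
0 [30.57 12.39]
0 [30.62 12.4 ]
264
s10_219.png
```

Zero changed pixels over 0.6 s, so it's still. One last look before handing in.

View pics/s10_219.png

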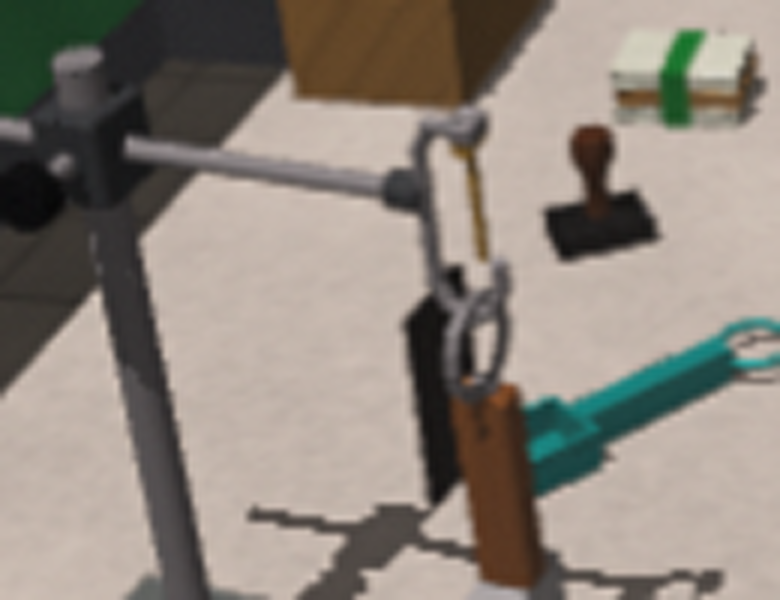

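The ring sits at crop (478,345) in the bottom of the hook, the gate is shut to the nose at (483,258), and the scoop hangs straight.

```bash
python3 -c "
from plant import *
print(close_job())"
```

```text
the job is handed in; nothing more can be done
None
```

The brown-handled scoop now hangs by its ring from the shut snap hook, and the job was handed in at about 22 s. I gripped it by the handle and pushed the gate in with the ring. I then lowered the ring behind the nose until it rested on the hook, let go and backed the arm off.

- **Force:** the readings I took while pushing and lowering peaked at about 3.5 N on the gate and about 3 N on the hook. I read them at the end of each short step, so brief peaks in between would not show.
- **Hook shut:** the final close crop shows the gate back against the nose, with the ring inside the hook.
- **Hanging still:** at about 17–18 s the scoop was still swaying slightly, so I waited. Twelve frames over the last 0.6 s then showed no movement.
- **Other things:** those in view looked unmoved in both camera views after the arm backed off. The arm hid part of the calculator and pencil from above, but both looked unmoved from the side. I judged this by eye and did not measure it.
- **Disagreement:** the arm came down about 10 mm off along the handle, with the tool tilted about 1°. I corrected the position before gripping.

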